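Run the dough roller from its hold-to-run key switch

ROBOT

A 6-joint arm with a two-finger parallel gripper is mounted at the origin on the work surface. World frame = base frame: x ahead of the robot, y to its left, z up, the work surface at z = 0. Lengths are in m, angles in rad, forces in N, time in s.
With the tool pointing down it reaches from about 0.3 to 0.825 m from the base axis. Payload 5.4 kg.
Tool frame: the origin (TCP) lies midway between the tips of the shut fingers; the grasp point (between the pads) lies 19 mm behind it; z points along the fingers, y is the line along which they close (so a half turn about z gives the same grasp; the last joint's range is limited). The gripper opens to 92 mm and grips with 3 to 60 N. Pads are 20 mm wide; open, the fingers measure 128 mm over their backs; the gripper's body (75 mm by 189 mm) begins 69 mm behind the grasp point.
Start: joints at [-1.439, 0.158, 1.597, -0, 1.386, -0.21], TCP at [0.193, -0.542, 0.215] pointing down, gripper open.
Joint ranges: [-2.91, 2.91], [-0.94, 2.29], [0.18, 2.7], [-1.29, 4.43], [0.17, 2.64], [-3, 3]. Speed limits (rad/s): [2.57, 2.57, 3.14, 3.14, 3.14, 3.14].

INTERFACE

Orientations are given as a unit quaternion [w, x, y, z].
In Python, from station import status, camera, workorder gives the robot as it stands.
- The arm moves only by the tool move_arm, never from a script. Its arguments are lists of equal length, an entry for each row: "xyz": the shift along the tool's x, y, z in m, a list of three; "angular": the turn, a rotation vector about the tool's x, y, z in degrees, a list of three. In form: {"xyz": [[tx, ty, tz], ...], "angular": [[ax, ay, az], ...]}. A call has 1 to 8 rows; each row is the pose to reach, as a shift and turn from the pose commanded when the call began, along the tool's axes at that moment; what a row does not reach only later rows make up. A row lasts 1/10 s, in which the tool goes at most 50 mm and 8.59 degrees, less where a joint would pass 70% of its speed; a pose out of reach is approached as far as the arm can. A call with a gripper value outside its range is refused whole. "fingers" is the opening in per cent of the stroke, from 0 (shut) to 100 (fully open), set as the call begins (left out, the last holds). The fingers move at their own pace and stop on an object; "force" is the grip in N (left out, the last holds). Time passes only in rows, so rows that repeat a pose let the fingers close. It gives the time, the measured TCP pose, the force, the opening and the grip force at its end, in the units of the state.
- status.get_state(): the state, without advancing time (a new reading comes with each control period).
- camera(name): name is "scene" or "top" or "wrist"; returns a dict with "img" (384x512x3 uint8, red, green, blue), "fx", "fy", "cx", "cy" (pixels), "eye" and "orientation" of the camera in the world. Camera axes: x right, y down, z forward; pixel columns grow to the right and rows downward; lengths in m; the calibration is good to about 2 mm. A picture is of the moment at which its call begins. There is no depth.
- workorder.hand_in(): hands the job in; it is judged then, once.
The state is a dict: "time": time; "joint_pos": joint angles; "joint_vel": joint speeds; "effort": joint torques, N m; "tool_pos": TCP position; "tcp_rot": TCP orientation; "contact_force": force on the tool from outside, world axes, zero at the start; "wrist_torque": the same for the moment, N m; "opening": finger opening in m; "grip_force": force on a finger pad.
Only numpy, scipy, OpenCV 4.12 (cv2) and the standard library are available. Lean on these libraries where they do the work, as an engineer would, in place of code of your own. Each camera call takes 0.05 s, during which the arm holds its last target. There are 200 camera calls.

TASK

The dough roller only runs while its key is held turned. Take the key with the flat rectangular head out of the wooden rack, push it fully home in the keyhole on top of the switch pod (its pins are sticky, so work it in), then turn it a full quarter turn clockwise seen from above, to its stop, and keep it there against the spring: finish still gripping the key, turned and fully in. Leave the rack's other two things and everything else on the table where they stand.

Things in the scene. Friction and masses are not known exactly. Their poses are not given: they have to be found in the camera images.
- key: Steel switch key, 82 mm tall, 70 g, upright in the rack. Origin: centre of its lower tip, z up the shank, x along the width of head and bit. From the tip: flat bit 22 (x) by 6 (y) by 12 mm tall, edges rounded 3 mm; 6 mm round shank; from 42 to 82 mm a flat rectangular head 34 (x) by 10 (y) mm: grip across the 10 mm. Half a turn about z is the same key. It stands with 2 mm of play.
- bleed_key: Other thing in the rack, leave alone: steel, round disc-like head 34 mm in diameter and 30 mm tall on an 8 mm shank, 72 mm overall. Origin at its lower tip.
- tamper: Other thing in the rack, leave alone: pale wooden tamper, conical head 34 mm in diameter narrowing to 16 mm, on an 8 mm shank, 88 mm overall. Origin at its lower tip.
- rack: Fixed dark wooden block, 190 (x) by 66 (y) by 50 mm tall, origin under its centre. Three pockets in its top, 60 mm apart along x, each 26 (x) by 10 (y) by 46 mm deep. Which thing stands in which varies; each hangs upright by its head on the rack's top, its tip 8 mm above the table. The key's x runs along the rack's x.
- keyhole (a point): Centre of the key slot's mouth, on the steel top of the switch pod, 60 mm above the table. x along the slot, z up. Slot 25 (x) by 9 (y) mm with 2 mm chamfers through the 8 mm face plate; beneath it the plug's slot, 24 by 8 mm, lines up at rest. Fully home, the key's tip stands on the plug's floor 26 mm below this point.
- switch: Fixed grey switch pod, 104 mm square, 60 mm tall, origin under its centre, below the keyhole. Two sprung pins in the plug reach in from the slot's ends; the key's tip meets them some 15 mm below the mouth: they stick and need roughly 10 to 18 N of push, less with a small wiggle. The key turns only with its tip more than 20 mm down; once turned it cannot be drawn out.
- plug (a joint): Turn of the lock plug in rad: 0 at rest (slots lined up), growing clockwise seen from above to a stop at 1.571 (a quarter turn). A spring turns it back when let go (0.015 Nm at rest, 0.06 Nm at the quarter, plus 0.015 Nm friction). The key has about 0.1 rad of play in the plug.
- grinder: Bystander, loose: turned dark wooden grinder, 64 mm in diameter, 116 mm tall. Origin under its centre.
- measure: Bystander, loose: copper measuring cup, 68 mm in diameter, 45 mm tall. Origin under its centre.
- cutter: Bystander, loose: aluminium pastry ring, 72 mm in diameter, 35 mm tall. Origin under its centre.
- jar: Bystander, loose: glass jar with a steel cap, 72 mm in diameter, 95 mm tall. Origin under its centre.
- spatula: Bystander, loose: spatula with a wooden handle lying flat. Origin under its middle.
There are look-alikes about, which are no part of the job. There is more than one size of the key; the job needs the middle-sized.

How it is judged:
By the outcome, as a careful person would: the job done as asked, in the order asked, and still so for the second after the job is handed in, while the arm keeps its last pose, push and grip.
It also fails if it takes over 51 s, if anything falls off the work surface, if the arm or the gripper's body presses on something with over 40 N, if the wrist force passes 120 N, or if a joint passes its speed limit or range.

## Working session

There is one attempt and no reset: what is moved stays moved. The work goes in short steps, Python scripts to look and compute and a tool call to move; the robot and the scene stay as the last step left them, time stands still between calls to the robot, and variables do not carry over. Pictures are saved under pics/ and viewed, at most 10 in all, crops included, and the job is handed in when it is done.

Besides the shell and the picture viewer there is one more tool, called by a JSON object that holds its "op" and its "data", one argument or row to a line. move_arm: Moves the arm, as the interface text tells. Its arguments: {"type":"object","properties":{"xyz":{"type":"array"},"angular":{"type":"array"},"fingers":{"type":"number"},"force":{"type":"number"}},"required":["xyz","angular"]}

```bash
mkdir -p pics
cat > h.py <<'E'
import numpy as np, cv2
from scipy.spatial.transform import Rotation as R
from station import status, camera, workorder
def rot(q): return R.from_quat([q[1],q[2],q[3],q[0]]).as_matrix()
def cam(n):
    c=camera(n); c['M']=rot(c['orientation']); return c
def save(c,f): cv2.imwrite('pics/'+f,c['img'][:,:,::-1])
def ray(c,u,v,z):
    d=c['M']@np.array([(u-c['cx'])/c['fx'],(v-c['cy'])/c['fy'],1]); e=np.array(c['eye'])
    return e+d*(z-e[2])/d[2]
def proj(c,p):
    q=c['M'].T@(np.array(p)-c['eye']); return c['fx']*q[0]/q[2]+c['cx'],c['fy']*q[1]/q[2]+c['cy']
E
python3 - <<'E'
from h import *
import pickle
print(status.get_state())
for n in('top','scene'):
    c=cam(n); save(c,n+'0.png'); pickle.dump(c,open(n+'.pkl','wb')); print(n,c['eye'],c['orientation'],c['fx'],c['cx'],c['cy'])
a=cv2.imread('pics/top0.png');cv2.imwrite('pics/top0b.png',cv2.resize(a,(800,600),interpolation=cv2.INTER_CUBIC))
a=cv2.imread('pics/scene0.png');cv2.imwrite('pics/scene0b.png',cv2.resize(a,(800,600),interpolation=cv2.INTER_CUBIC))
E
```

```text
{'time': 0.0, 'joint_pos': array([-1.43908766e+00,  1.59029040e-01,  1.59822136e+00,  4.62994743e-06,
        1.38619346e+00, -2.10088600e-01]), 'joint_vel': array([-2.13778515e-04,  5.10706189e-04,  2.31231234e-04,  1.69107666e-03,
       -4.78879552e-05,  2.17962939e-03]), 'effort': array([-6.97573469e-04, -3.85571229e+01, -3.22108305e+01,  7.02421996e-02,
        3.75971629e-02, -1.42640579e-04]), 'tool_pos': array([ 0.19263331, -0.54111332,  0.21363561]), 'tcp_rot': array([-9.24801270e-04,  9.85431987e-01,  1.70067466e-01,  3.85384927e-05]), 'contact_force': array([-0.91331548, -0.83998403, -0.05304273]), 'wrist_torque': array([-0.02290654,  0.02841588, -0.00750793]), 'grip_force': 0.0, 'opening': 0.09180396637489799}
top [0.2924189  0.02924434 1.15077551] [ 0.05793168 -0.6983212   0.70940125 -0.07577128] 405.46031532996744 253.0529192732352 199.83097694399416
scene [ 0.97502742 -0.37438164  0.6936786 ] [-0.34853439  0.83700728  0.39183435 -0.15623197] 412.92328291463957 251.17803418892785 191.35459721547147
```

View pics/top0b.png

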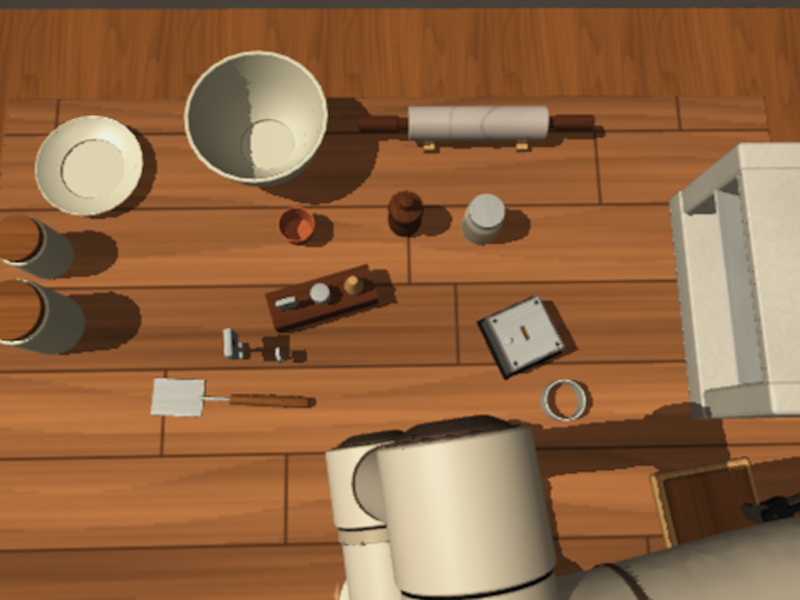

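View pics/scene0b.png

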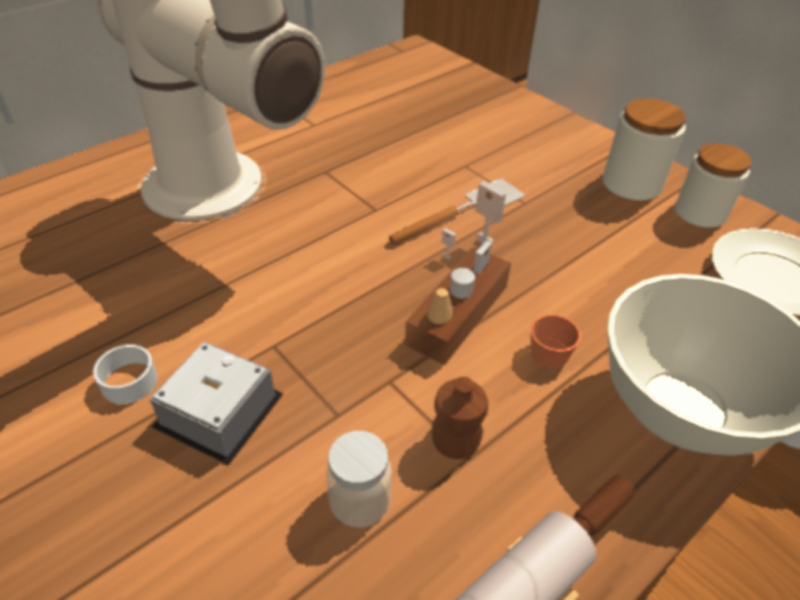

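The top view (800 px wide) shows three flat-headed keys. The one in the rack at (285,302) stands between a bigger loose one at (232,343) and a smaller loose one at (280,352). The rack key is therefore the middle-sized one and fits the description. The rack also holds the disc head at (320,293) and the tamper at (353,285). The pod slot is at (526,333). I'll confirm this in an enlarged crop.

Run:
```python
import cv2,numpy as np
a=cv2.imread('pics/top0.png')
A=cv2.resize(a[165:240,140:247],None,fx=7,fy=7,interpolation=cv2.INTER_CUBIC)[:, :400*2]
B=cv2.resize(a[185:245,300:370],None,fx=7,fy=7,interpolation=cv2.INTER_CUBIC)
cv2.imwrite('pics/A.png',A);cv2.imwrite('pics/B.png',B);print(A.shape,B.shape)
```

```text
(525, 749, 3) (420, 490, 3)
```

View pics/A.png

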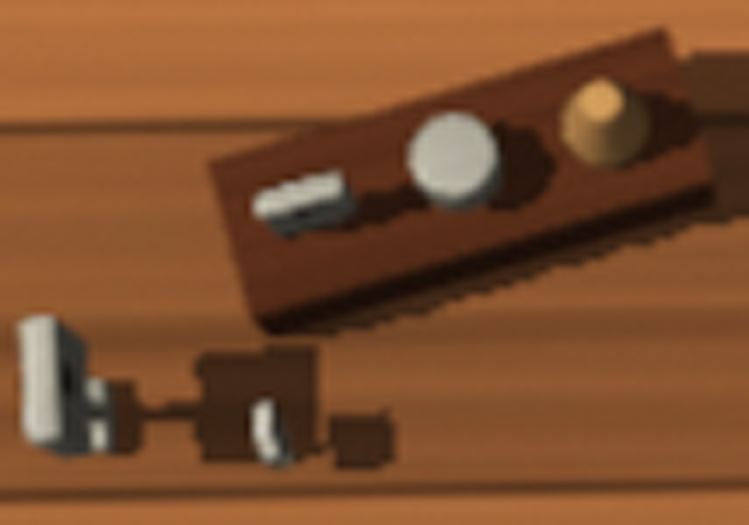

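View pics/B.png

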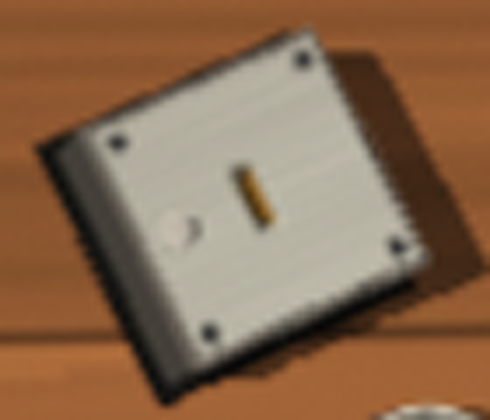

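The crop confirms the choice: the rack's flat-headed key, top face centre about (299,195) in the crop, is between the tall loose key at left and the small one at bottom. The slot runs from (240,168) to (268,228) in the pod crop.

Run:
```python
from h import *
import pickle
c=pickle.load(open('top.pkl','rb'));s=pickle.load(open('scene.pkl','rb'))
P=lambda x,y,x0,y0,z: ray(c,x0+(x+.5)/7-.5,y0+(y+.5)/7-.5,z)
rk=[P(x,y,140,165,.05) for x,y in[(210,162),(665,30),(714,185),(265,330)]]
ctr=np.mean(rk,0); ax=(rk[1]-rk[0]+rk[2]-rk[3]);ax/=np.linalg.norm(ax)
print('rack',ctr,np.degrees(np.arctan2(ax[1],ax[0])),[np.linalg.norm(rk[i]-rk[(i+1)%4]) for i in range(4)])
print('pocket',ctr-.06*ax,'bleed pocket',ctr)
print('key', P(299,195,140,165,.09), P(255,208,140,165,.09)-P(342,181,140,165,.09))
sc=[P(x,y,300,185,.06) for x,y in[(302,60),(118,143),(209,332),(397,246)]]
e=[P(x,y,300,185,.06) for x,y in[(240,168),(268,228)]]
print('screws',np.mean(sc,0),[np.linalg.norm(sc[i]-sc[(i+1)%4]) for i in range(4)],[np.degrees(np.arctan2(*(sc[(i+1)%4]-sc[i])[1::-1])) for i in range(4)])
print('slot',np.mean(e,0),np.linalg.norm(e[1]-e[0]),np.degrees(np.arctan2(*(e[1]-e[0])[1::-1])))
print('scene800 reproj slot',np.array(proj(s,np.mean(e,0)))*800/512,'key',np.array(proj(s,P(299,195,140,165,.09)))*800/512)
st=status.get_state(); print(rot(st['tcp_rot']))
w=cam('wrist'); M=rot(st['tcp_rot']); print('wrist in tool',M.T@(w['eye']-st['tool_pos']),M.T@w['M'],w['fx'])
```

```text
rack [0.53356704 0.1293666  0.05      ] -73.20989727965994 [np.float64(0.1875359315897617), np.float64(0.06643498938754916), np.float64(0.18483685557664042), np.float64(0.07132017759080425)]
pocket [0.51623505 0.18680877 0.05      ] bleed pocket [0.53356704 0.1293666  0.05      ]
key [0.51816483 0.18862966 0.09      ] [-0.01007007  0.0328088   0.        ]
screws [ 0.46331806 -0.22738518  0.06      ] [np.float64(0.08119630427824076), np.float64(0.08129555216997818), np.float64(0.08219350855223632), np.float64(0.08147033080972026)] [np.float64(113.41091482830569), np.float64(-156.93678109228873), np.float64(-66.71087874512659), np.float64(23.765144172994937)]
slot [ 0.46198665 -0.22629117  0.06      ] 0.02575734896606939 -157.9803451347159
scene800 reproj slot [209.39928418 380.53422621] key [482.06298019 245.55847817]
[[ 9.42163816e-01  3.35152628e-01 -2.43117486e-04]
 [ 3.35152540e-01 -9.42162329e-01  1.70890765e-03]
 [ 3.43688752e-04 -1.69155240e-03 -9.99998510e-01]]
wrist in tool [ 0.06637197  0.00028589 -0.1708638 ] [[ 4.57214292e-04 -9.72182677e-01 -2.34223469e-01]
 [ 9.99999799e-01  3.41441193e-04  5.34835334e-04]
 [-4.39984106e-04 -2.34223666e-01  9.72182637e-01]] 297.71260652548017
```

Everything agrees with the sizes given: rack about 187×67, slot 25.7 mm, screw square 81 mm. Next I'll move above the key with tool x along its width.

{"op": "move_arm", "data": {
  "xyz": [
    [0.55, -0.579, 0.015],
    [0.55, -0.579, 0.015],
    [0.55, -0.579, 0.015],
    [0.55, -0.579, 0.015],
    [0.55, -0.579, 0.015],
    [0.55, -0.579, 0.015],
    [0.55, -0.579, 0.015],
    [0.55, -0.579, 0.015]
  ],
  "angular": [
    [0, 0, -87],
    [0, 0, -87],
    [0, 0, -87],
    [0, 0, -87],
    [0, 0, -87],
    [0, 0, -87],
    [0, 0, -87],
    [0, 0, -87]
  ],
  "fingers": 60
}}

```text
time: 0.95
tool_pos: [0.3553, -0.1743, 0.207]
tcp_rot: [0.0, 0.715, 0.699, 0.0]
contact_force: [0.8, 0.2, -1.2]
opening: 0.0553
grip_force: 0.0
```

```bash
cat >> h.py <<'E'
def go(p,yaw):
    """shift (tool axes) and turn from the measured pose to world p, tool-x yaw in deg, tool down"""
    s=status.get_state(); M=rot(s['tcp_rot']); a=np.radians(yaw)
    T=np.array([[np.cos(a),np.sin(a),0],[np.sin(a),-np.cos(a),0],[0,0,-1]])
    print('t',round(s['time'],2),'pos',s['tool_pos'].round(4),'yaw',np.degrees(np.arctan2(M[1,0],M[0,0])).round(2),'F',s['contact_force'].round(1),'grip',s['grip_force'],s['opening'])
    print('shift',(M.T@(np.array(p)-s['tool_pos'])).round(4),'turn',np.degrees(R.from_matrix(M.T@T).as_rotvec()).round(2))
E
python3 -c "
from h import *
go([.517,.188,.2],106.8)"
```

```text
t 0.95 pos [ 0.3553 -0.1743  0.207 ] yaw 88.65 F [ 0.8  0.2 -1.2] grip 0.0 0.05530619044820115
shift [0.366  0.1531 0.007 ] turn [  0.02   0.02 -18.15]
```

{"op": "move_arm", "data": {
  "xyz": [
    [0.366, 0.153, 0.007],
    [0.366, 0.153, 0.007],
    [0.366, 0.153, 0.007],
    [0.366, 0.153, 0.007],
    [0.366, 0.153, 0.007],
    [0.366, 0.153, 0.007],
    [0.366, 0.153, 0.007],
    [0.366, 0.153, 0.007]
  ],
  "angular": [
    [0, 0, -18.1],
    [0, 0, -18.1],
    [0, 0, -18.1],
    [0, 0, -18.1],
    [0, 0, -18.1],
    [0, 0, -18.1],
    [0, 0, -18.1],
    [0, 0, -18.1]
  ]
}}

```text
time: 1.75
tool_pos: [0.5189, 0.1876, 0.1997]
tcp_rot: [-0.0, 0.598, 0.801, -0.0]
contact_force: [0.5, 0.4, 0.1]
opening: 0.0553
grip_force: 0.0
```

{"op": "move_arm", "data": {
  "xyz": [
    [0, 0, 0],
    [0, 0, 0]
  ],
  "angular": [
    [0, 0, 0],
    [0, 0, 0]
  ]
}}

```text
time: 1.95
tool_pos: [0.5181, 0.1857, 0.1993]
tcp_rot: [-0.0, 0.598, 0.802, -0.001]
contact_force: [-0.5, 0.2, 0.6]
opening: 0.0554
grip_force: 0.0
```

Run:
```python
from h import *
import pickle
go([.517,.188,.2],106.8)
c=cam('wrist'); save(c,'w1.png'); pickle.dump(c,open('w1.pkl','wb'))
print(c['eye'],proj(c,[.517,.188,.09]))
a=cv2.imread('pics/w1.png');cv2.imwrite('pics/w1b.png',cv2.resize(a,(800,600),interpolation=cv2.INTER_CUBIC))
```

```text
t 1.95 pos [0.5181 0.1857 0.1993] yaw 106.55 F [-0.5  0.2  0.6] grip 0.0 0.055432570139827574
shift [ 0.0025 -0.0004 -0.0007] turn [-0.1   0.01 -0.25]
[0.50052905 0.24869469 0.37019012] (np.float64(247.25757462431568), np.float64(184.30758155468524))
```

View pics/w1b.png

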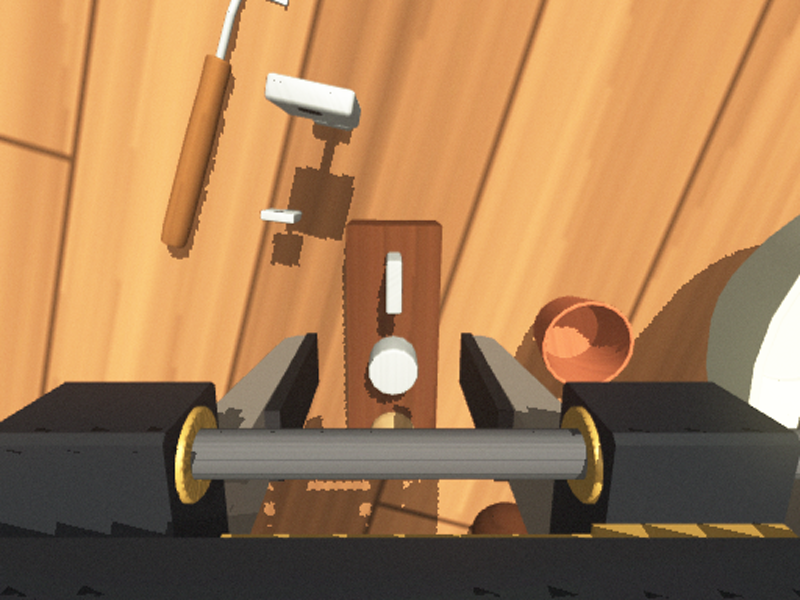

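The wrist view shows the key's top face at about (394.5,283) in the 800 px image, standing between the finger planes and square to the rack. I'll refine its position from that.

Run:
```python
from h import *
import pickle
c=pickle.load(open('w1.pkl','rb'))
k=lambda x,y,z: ray(c,(x+.5)/1.5625-.5,(y+.5)/1.5625-.5,z)
print(k(394.5,283,.09), np.linalg.norm(k(394.5,253,.09)-k(394.5,313.5,.09)), np.linalg.norm(k(388,283,.09)-k(401.5,283,.09)))
g=np.array(c['img']).astype(int)[150:215,235:270].sum(2); m=(g>540); ys,xs=np.nonzero(m); 
pts=np.float32(np.c_[xs+235,ys+150]); r=cv2.minAreaRect(pts);print(r)
print(ray(c,*r[0],.09)); p=ray(c,*r[0],.09)
b=cv2.boxPoints(r); 
v=[ray(c,*q,.09) for q in b]; 
for i in range(2): d=v[i+1]-v[i]; print(np.linalg.norm(d),np.degrees(np.arctan2(d[1],d[0])))
q=[k(345,222,.05),k(441,222,.05)];print('rack end',np.mean(q,0),q)
go([p[0],p[1],.055],106.8)
```

```text
[0.52070423 0.19256655 0.09      ] 0.03807564107450981 0.008309584257676174
((251.5, 180.5), (37.0, 9.0), 90.0)
[0.51984254 0.19276094 0.09      ]
0.008525354122203148 16.584913766574054
0.036348225244380375 -73.08633709022679
rack end [0.51035349 0.22496568 0.05      ] [array([0.47898409, 0.21562521, 0.05      ]), array([0.54172289, 0.23430614, 0.05      ])]
t 2.0 pos [0.5181 0.1848 0.1996] yaw 106.46 F [0.2 0.2 0.2] grip 0.0 0.05510531778929809
shift [0.0072 0.0041 0.1446] turn [-0.07  0.02 -0.34]
```

{"op": "move_arm", "data": {
  "xyz": [
    [0.0075, 0.004, 0.03],
    [0.0075, 0.004, 0.07],
    [0.0075, 0.004, 0.11],
    [0.0075, 0.004, 0.135],
    [0.0075, 0.004, 0.143],
    [0.0075, 0.004, 0.143],
    [0.0075, 0.004, 0.143]
  ],
  "angular": [
    [0, 0, -0.3],
    [0, 0, -0.3],
    [0, 0, -0.3],
    [0, 0, -0.3],
    [0, 0, -0.3],
    [0, 0, -0.3],
    [0, 0, -0.3]
  ],
  "fingers": 45
}}

```text
time: 2.7
tool_pos: [0.5216, 0.193, 0.059]
tcp_rot: [0.001, 0.597, 0.802, 0.001]
contact_force: [0.4, -1.0, -0.2]
opening: 0.0413
grip_force: 0.0
```

Run:
```python
from h import *
import pickle
go([.5197,.1925,.056],106.8)
c=cam('wrist'); save(c,'w2.png'); pickle.dump(c,open('w2.pkl','wb'))
print(proj(c,[.5197,.1925,.09]))
a=cv2.imread('pics/w2.png')[100:340,150:370];cv2.imwrite('pics/w2b.png',cv2.resize(a,None,fx=2.5,fy=2.5,interpolation=cv2.INTER_CUBIC))
```

```text
t 2.7 pos [0.5216 0.193  0.059 ] yaw 106.68 F [ 0.4 -1.  -0.2] grip 0.0 0.041331984906004836
shift [ 0.    -0.002  0.003] turn [ 0.17  0.03 -0.12]
(np.float64(243.00405344454333), np.float64(249.6432972287511))
```

View pics/w2b.png

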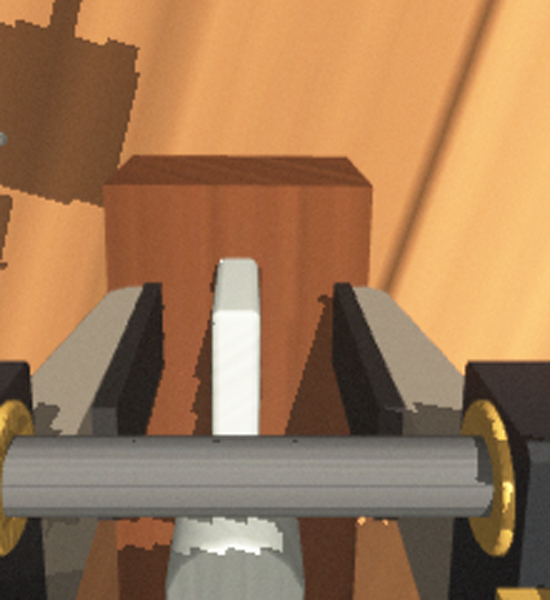

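The key is between the fingers, about 2 mm to tool −y. Its near top edge is at crop (236,310), which is full-image (244.4,224).

Run:
```python
from h import *
import pickle
c=pickle.load(open('w2.pkl','rb'))
e=ray(c,244.4,223.8,.09); a=np.radians(106.8); p=e-.017*np.array([np.cos(a),np.sin(a),0]); print(e,p)
go([p[0],p[1],.055],106.8)
```

```text
[0.51642677 0.20603189 0.09      ] [0.52134031 0.18975746 0.09      ]
t 2.75 pos [0.522  0.1933 0.0593] yaw 106.7 F [0.5 0.  0.1] grip 0.0 0.04172476402009466
shift [-0.0032 -0.0016  0.0043] turn [ 0.21  0.03 -0.1 ]
```

{"op": "move_arm", "data": {
  "xyz": [
    [-0.002, -0.002, 0.004],
    [-0.002, -0.002, 0.004],
    [-0.002, -0.002, 0.004]
  ],
  "angular": [
    [0, 0, 0],
    [0, 0, 0],
    [0, 0, 0]
  ]
}}

```text
time: 3.05
tool_pos: [0.5191, 0.191, 0.0535]
tcp_rot: [0.0, 0.597, 0.802, 0.0]
contact_force: [-0.4, 0.7, 0.2]
opening: 0.0413
grip_force: 0.0
```

{"op": "move_arm", "data": {
  "xyz": [
    [0, 0, 0],
    [0, 0, 0],
    [0, 0, 0],
    [0, 0, 0],
    [0, 0, 0],
    [0, 0, 0]
  ],
  "angular": [
    [0, 0, 0],
    [0, 0, 0],
    [0, 0, 0],
    [0, 0, 0],
    [0, 0, 0],
    [0, 0, 0]
  ],
  "fingers": 0,
  "force": 55
}}

```text
time: 3.65
tool_pos: [0.519, 0.1911, 0.0531]
tcp_rot: [0.0, 0.597, 0.803, 0.0]
contact_force: [0.5, 0.0, -0.3]
opening: 0.0098
grip_force: 55.0
```

{"op": "move_arm", "data": {
  "xyz": [
    [0, 0, -0.015],
    [0, 0, -0.04],
    [0, 0, -0.08],
    [0, 0, -0.12],
    [0, 0, -0.147],
    [0, 0, -0.147]
  ],
  "angular": [
    [0, 0, 0],
    [0, 0, 0],
    [0, 0, 0],
    [0, 0, 0],
    [0, 0, 0],
    [0, 0, 0]
  ]
}}

```text
time: 4.25
tool_pos: [0.5218, 0.1915, 0.2062]
tcp_rot: [0.004, 0.597, 0.803, 0.003]
contact_force: [0.8, -0.2, -1.2]
opening: 0.0097
grip_force: 55.0
```

Run:
```python
from h import *
go([.463,-.227,.2],23.4)
```

```text
t 4.25 pos [0.5218 0.1915 0.2062] yaw 106.74 F [ 0.8 -0.2 -1.2] grip 54.999606013298035 0.009673589147225796
shift [-0.3838 -0.1769  0.0051] turn [ 0.52 -0.33 83.34]
```

{"op": "move_arm", "data": {
  "xyz": [
    [-0.384, -0.177, 0],
    [-0.384, -0.177, 0],
    [-0.384, -0.177, 0],
    [-0.384, -0.177, 0],
    [-0.384, -0.177, 0],
    [-0.384, -0.177, 0],
    [-0.384, -0.177, 0],
    [-0.384, -0.177, 0]
  ],
  "angular": [
    [0, 0, 83.3],
    [0, 0, 83.3],
    [0, 0, 83.3],
    [0, 0, 83.3],
    [0, 0, 83.3],
    [0, 0, 83.3],
    [0, 0, 83.3],
    [0, 0, 83.3]
  ]
}}

```text
time: 5.05
tool_pos: [0.4617, -0.2064, 0.199]
tcp_rot: [-0.001, 0.947, 0.322, -0.001]
contact_force: [1.2, -1.2, -0.5]
opening: 0.0098
grip_force: 55.0
```

Run:
```python
from h import *
go([.463,-.227,.2],23.4)
```

```text
t 5.05 pos [ 0.4617 -0.2064  0.199 ] yaw 37.62 F [ 1.2 -1.2 -0.5] grip 54.99641418457031 0.009779697620665433
shift [-0.0116  0.0171 -0.0011] turn [-0.12  0.04 14.22]
```

{"op": "move_arm", "data": {
  "xyz": [
    [0, 0, 0],
    [0, 0, 0],
    [0, 0, 0],
    [0, 0, 0]
  ],
  "angular": [
    [0, 0, 14.6],
    [0, 0, 14.6],
    [0, 0, 14.6],
    [0, 0, 14.6]
  ]
}}

```text
time: 5.45
tool_pos: [0.4627, -0.2046, 0.1992]
tcp_rot: [-0.001, 0.979, 0.204, -0.001]
contact_force: [0.3, -1.2, -0.6]
opening: 0.0095
grip_force: 55.0
```

Run:
```python
from h import *
import pickle
go([.463,-.227,.2],23.4)
c=cam('wrist'); save(c,'w3.png'); pickle.dump((c,status.get_state()),open('w3.pkl','wb'))
print(proj(c,[.463,-.227,.06]))
a=cv2.imread('pics/w3.png')[40:300,100:400];cv2.imwrite('pics/w3b.png',cv2.resize(a,None,fx=2.3,fy=2.3,interpolation=cv2.INTER_CUBIC))
```

```text
t 5.45 pos [ 0.4627 -0.2046  0.1992] yaw 23.54 F [ 0.3 -1.2 -0.6] grip 54.99977767467499 0.009490220188596807
shift [-0.0087  0.0207 -0.0008] turn [-0.09  0.05  0.14]
(np.float64(267.6224929530045), np.float64(189.53282641131727))
```

View pics/w3b.png

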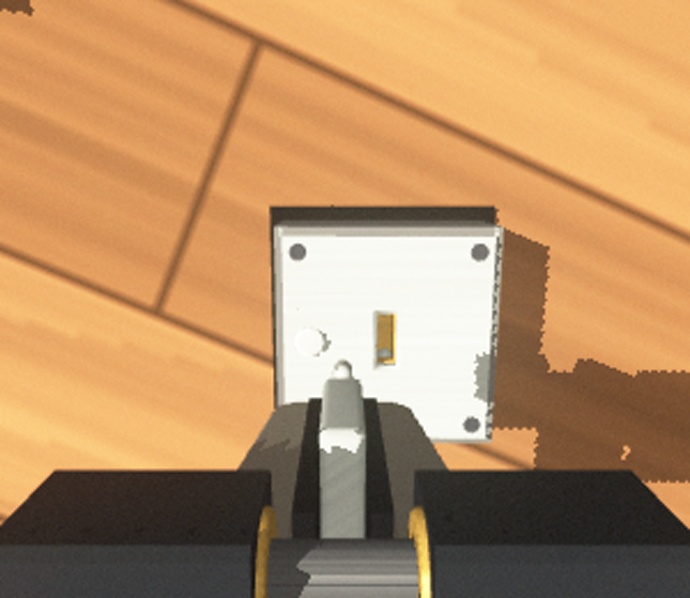

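The slot is clear at crop (385,338.5), square to the image. The key's head end edge is at crop (342,431), with the lower end of the head face at about (342,377).

Run:
```python
from h import *
import pickle
c,s=pickle.load(open('w3.pkl','rb')); M=rot(s['tcp_rot']); t=s['tool_pos']
f=lambda x,y:(100+(x+.5)/2.3-.5,40+(y+.5)/2.3-.5)
sl=ray(c,*f(385,338.5),.06); print('slot',sl, 'in tool',M.T@(sl-t))
q=[ray(c,*f(x,y),.06) for x,y in[(374,311),(374,366),(397,366),(397,311)]]; print([np.linalg.norm(q[i]-q[(i+1)%4]).round(4) for i in range(4)])
scr=[ray(c,*f(x,y),.06) for x,y in[(297,252),(480,252),(471,425)]]
for a,b in((0,1),(1,2)): d=scr[b]-scr[a]; print(np.linalg.norm(d),np.degrees(np.arctan2(d[1],d[0])))
print('screw ctr',(scr[0]+scr[2])/2)
for (x,y),z in[((342,431),t[2]+.037),((342,377),t[2]-.003)]:
    p=ray(c,*f(x,y),z); print('head end in tool',M.T@(p-t))
# bit tip corner
p=ray(c,*f(342.5,361),t[2]-.0451+.010); print('bit end in tool',M.T@(p-t))
```

```text
slot [ 0.46542661 -0.22529449  0.06      ] in tool [-0.00587898  0.02023394  0.13943593]
[np.float64(0.0263), np.float64(0.0108), np.float64(0.0263), np.float64(0.0106)]
0.08255027621090112 -66.42662119840755
0.08264461893682579 -156.7168394060261
screw ctr [ 0.46458962 -0.22651237  0.06      ]
head end in tool [ 0.01545893  0.00032311 -0.03701053]
head end in tool [0.01539617 0.00030361 0.00298957]
bit end in tool [0.01118317 0.00044474 0.0350922 ]
```

{"op": "move_arm", "data": {
  "xyz": [
    [-0.0054, 0.02, 0],
    [-0.0054, 0.0203, 0.02],
    [-0.0054, 0.0203, 0.045],
    [-0.0054, 0.0203, 0.07],
    [-0.0054, 0.0203, 0.084],
    [-0.0054, 0.0203, 0.084],
    [-0.0054, 0.0203, 0.084],
    [-0.0054, 0.0203, 0.084]
  ],
  "angular": [
    [0, 0, 0.1],
    [0, 0, 0.1],
    [0, 0, 0.1],
    [0, 0, 0.1],
    [0, 0, 0.1],
    [0, 0, 0.1],
    [0, 0, 0.1],
    [0, 0, 0.1]
  ]
}}

```text
time: 6.3
tool_pos: [0.4673, -0.2265, 0.1177]
tcp_rot: [0.001, 0.979, 0.202, 0.001]
contact_force: [0.1, 0.3, -0.8]
opening: 0.0094
grip_force: 55.0
```

Run:
```python
from h import *
import pickle
go([.4655,-.2255,.113],23.4)
c=cam('wrist'); save(c,'w4.png'); pickle.dump((c,status.get_state()),open('w4.pkl','wb'))
s=cam('scene'); save(s,'s4.png')
print('slot predicted',proj(c,[.465,-.226,.06]),proj(s,[.465,-.226,.06]))
a=cv2.resize(cv2.imread('pics/w4.png')[130:290,180:330],None,fx=3.6,fy=3.6,interpolation=cv2.INTER_CUBIC)
u,v=map(int,proj(s,[.465,-.226,.08]))
b=cv2.resize(cv2.imread('pics/s4.png')[v-48:v+48,u-25:u+25],None,fx=6,fy=6,interpolation=cv2.INTER_CUBIC)
print(a.shape,u,v); o=np.zeros((576,a.shape[1]+b.shape[1],3),np.uint8); o[:,:a.shape[1]]=a; o[:b.shape[0],a.shape[1]:]=b[:576]; cv2.imwrite('pics/w4b.png',o[:,:800]); print(o.shape)
```

```text
t 6.3 pos [ 0.4673 -0.2265  0.1177] yaw 23.32 F [ 0.1  0.3 -0.8] grip 54.99975621700287 0.009407374854490917
shift [-0.0013 -0.0016  0.0047] turn [ 0.14 -0.07 -0.08]
slot predicted (np.float64(246.13940397826522), np.float64(205.48288428313492)) (np.float64(134.92753786462185), np.float64(244.4327019010151))
(576, 540, 3) 132 237
(576, 840, 3)
```

View pics/w4b.png

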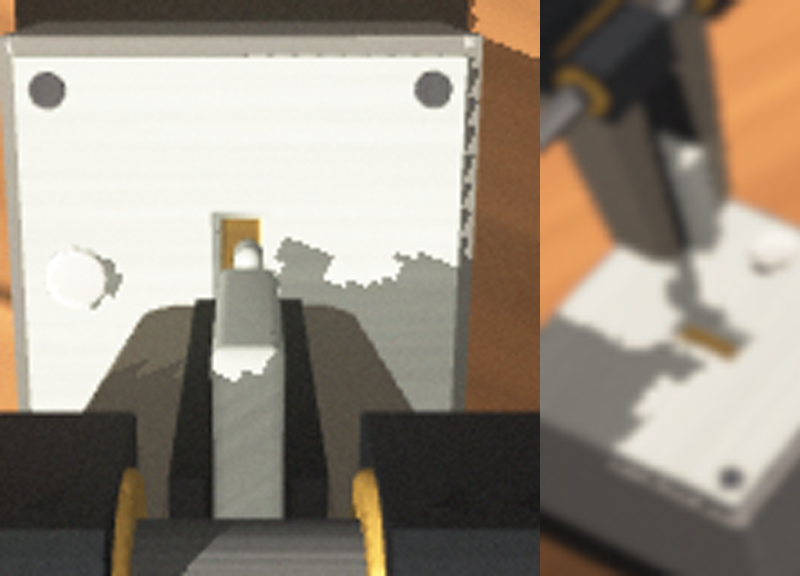

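The slot spans crop x 211–263 with its top edge at y 213, while the key's bit is centred at x 247. The key is therefore about 2 mm too far to tool +y. I'll compute the correction.

Run:
```python
from h import *
import pickle
c,s=pickle.load(open('w4.pkl','rb')); M=rot(s['tcp_rot']); t=s['tool_pos']
T=lambda x,y,z: (M.T@(ray(c,180+(x+.5)/3.6-.5,130+(y+.5)/3.6-.5,z)-t)).round(4)
L,Rr=T(211,213,.06),T(263,213,.06); print('slot end L,R',L,Rr, 'centre', (L+Rr)/2-[.0135,0,0])
print('screws',T(47,90,.06),T(433,90,.06),(T(47,90,.06)+T(433,90,.06))/2-[.0407,0,0])
z=t[2]-.0451
print('bit end',T(247.5,241,z+.010),'head end',T(244.5,347,t[2]+.037),T(248,270,t[2]+.003))
print(t,s['contact_force'])
```

```text
slot end L,R [ 0.0118 -0.0077  0.0576] [0.0118 0.0037 0.0577] centre [-0.0017  -0.002    0.05765]
screws [ 0.0387 -0.0425  0.0576] [0.0388 0.0399 0.0578] [-0.00195 -0.0013   0.0577 ]
bit end [0.0114 0.0003 0.0351] head end [ 0.0161 -0.0001 -0.037 ] [ 0.0167  0.0004 -0.003 ]
[ 0.46725162 -0.22649912  0.11762749] [-0.37528947  0.76045583 -0.12425528]
```

{"op": "move_arm", "data": {
  "xyz": [
    [-0.0014, -0.0018, 0],
    [-0.0014, -0.0018, 0.003],
    [-0.0014, -0.0018, 0.006],
    [-0.0014, -0.0018, 0.008],
    [-0.0014, -0.0018, 0.008]
  ],
  "angular": [
    [0, 0, 0],
    [0, 0, 0],
    [0, 0, 0],
    [0, 0, 0],
    [0, 0, 0]
  ]
}}

```text
time: 6.9
tool_pos: [0.464, -0.2245, 0.1075]
tcp_rot: [-0.0, 0.979, 0.202, -0.0]
contact_force: [0.0, -0.2, -0.8]
opening: 0.0092
grip_force: 55.0
```

Run:
```python
from h import *
s=status.get_state(); M=rot(s['tcp_rot']); sl=np.array([0.46725162,-0.22649912,0])+ (np.array([-.0014*.918-.0018*.396, -.0014*.396+.0018*.918,0]))
go([sl[0],sl[1],.1],23.4)
```

```text
t 6.9 pos [ 0.464  -0.2245  0.1075] yaw 23.28 F [ 0.  -0.2 -0.8] grip 54.99964714050293 0.009224382454564865
shift [0.0008 0.0013 0.0075] turn [-0.05  0.03 -0.12]
```

{"op": "move_arm", "data": {
  "xyz": [
    [0.0008, 0.0012, 0],
    [0.0008, 0.0012, 0],
    [0.0008, 0.0012, 0.003],
    [0.0008, 0.0012, 0.006],
    [0.0008, 0.0012, 0.009],
    [0.0008, 0.0012, 0.009]
  ],
  "angular": [
    [0, 0, 0],
    [0, 0, 0],
    [0, 0, 0],
    [0, 0, 0],
    [0, 0, 0],
    [0, 0, 0]
  ]
}}

```text
time: 7.5
tool_pos: [0.4651, -0.2252, 0.0984]
tcp_rot: [-0.001, 0.979, 0.202, -0.0]
contact_force: [0.2, -0.1, -0.6]
opening: 0.0096
grip_force: 55.0
```

Run:
```python
from h import *
go([.4653,-.2254,.1],23.4)
print(status.get_state()['wrist_torque'].round(2))
```

```text
t 7.5 pos [ 0.4651 -0.2252  0.0984] yaw 23.29 F [ 0.2 -0.1 -0.6] grip 54.99974012374878 0.009588539455519043
shift [ 0.0001  0.0003 -0.0016] turn [-0.07  0.04 -0.11]
[-0.01 -0.04 -0.03]
```

No contact force with the tip about 7 mm below the mouth, so it is in the slot. I'll work it on down with small wiggles.

{"op": "move_arm", "data": {
  "xyz": [
    [0, 0, 0.003],
    [0, 0, 0.006],
    [0, 0, 0.008],
    [0, 0, 0.01],
    [0, 0, 0.011],
    [0, 0, 0.011]
  ],
  "angular": [
    [0, 0, 0],
    [0, 0, 0],
    [0, 0, 0],
    [0, 0, 1.5],
    [0, 0, -1.5],
    [0, 0, 0]
  ],
  "force": 60
}}

```text
time: 8.1
tool_pos: [0.4657, -0.2257, 0.0883]
tcp_rot: [0.0, 0.98, 0.201, 0.0]
contact_force: [-0.3, -0.5, 0.6]
opening: 0.0094
grip_force: 60.0
```

{"op": "move_arm", "data": {
  "xyz": [
    [0, 0, 0.001],
    [0, 0, 0.002],
    [0, 0, 0.003],
    [0, 0, 0.004],
    [0, 0, 0.005],
    [0, 0, 0.005]
  ],
  "angular": [
    [0, 0, 2],
    [0, 0, -2],
    [0, 0, 2],
    [0, 0, -2],
    [0, 0, 2],
    [0, 0, 0]
  ]
}}

```text
time: 8.7
tool_pos: [0.4666, -0.2261, 0.0848]
tcp_rot: [0.001, 0.98, 0.2, 0.001]
contact_force: [-0.1, 1.5, 6.0]
opening: 0.0097
grip_force: 60.0
```

{"op": "move_arm", "data": {
  "xyz": [
    [0, 0, 0.001],
    [0, 0, 0.002],
    [0, 0, 0.003],
    [0, 0, 0.004],
    [0, 0, 0.005],
    [0, 0, 0.006],
    [0, 0, 0.006],
    [0, 0, 0.006]
  ],
  "angular": [
    [0, 0, 2],
    [0, 0, -2],
    [0, 0, 2],
    [0, 0, -2],
    [0, 0, 2],
    [0, 0, -2],
    [0, 0, 2],
    [0, 0, 0]
  ]
}}

```text
time: 9.5
tool_pos: [0.4666, -0.2262, 0.0789]
tcp_rot: [0.001, 0.98, 0.2, 0.001]
contact_force: [-1.7, 1.1, 6.6]
opening: 0.0098
grip_force: 60.0
```

Run:
```python
from h import *
go([.4653,-.2254,.079],23.4)
print(status.get_state()['wrist_torque'].round(2))
```

```text
t 9.5 pos [ 0.4666 -0.2262  0.0789] yaw 23.07 F [-1.7  1.1  6.6] grip 60.00426471233368 0.009847746224180196
shift [-0.0008 -0.0012 -0.0001] turn [ 0.12 -0.07 -0.33]
[ 0.31  0.3  -0.04]
```

{"op": "move_arm", "data": {
  "xyz": [
    [-0.0005, -0.0006, 0.001],
    [-0.0005, -0.0006, 0.002],
    [-0.0005, -0.0006, 0.003],
    [-0.0005, -0.0006, 0.004],
    [-0.0005, -0.0006, 0.004]
  ],
  "angular": [
    [0, 0, 2],
    [0, 0, -2],
    [0, 0, 2],
    [0, 0, -2],
    [0, 0, 0]
  ]
}}

```text
time: 10.0
tool_pos: [0.4667, -0.2263, 0.0784]
tcp_rot: [0.001, 0.98, 0.201, 0.001]
contact_force: [-7.6, 7.0, 31.5]
opening: 0.0098
grip_force: 60.0
```

Stalled at z 0.0784, the predicted home height of 0.079, with the force rising to 31 N: the tip is on the floor. I'll ease the push and the side load.

{"op": "move_arm", "data": {
  "xyz": [
    [-0.0007, -0.001, -0.0015],
    [-0.0007, -0.001, -0.0027],
    [-0.0007, -0.001, -0.0027]
  ],
  "angular": [
    [0, 0, 0],
    [0, 0, 0],
    [0, 0, 0]
  ]
}}

```text
time: 10.3
tool_pos: [0.4662, -0.226, 0.0788]
tcp_rot: [0.002, 0.98, 0.2, 0.002]
contact_force: [-0.4, 0.9, 11.1]
opening: 0.0097
grip_force: 60.0
```

Run:
```python
from h import *
go([.4653,-.2254,.079],23.4)
print(status.get_state()['wrist_torque'].round(2))
```

```text
t 10.3 pos [ 0.4662 -0.226   0.0788] yaw 23.1 F [-0.4  0.9 11.1] grip 60.004717111587524 0.009659629904469861
shift [-0.0006 -0.0009 -0.0002] turn [ 0.3 -0.2 -0.3]
[ 0.34 -0.1   0.02]
```

Key axis unloaded laterally with an 11 N seat force. Now turning clockwise, which is positive about tool z.

{"op": "move_arm", "data": {
  "xyz": [
    [0, 0, 0],
    [0, 0, 0],
    [0, 0, 0],
    [0, 0, 0],
    [0, 0, 0],
    [0, 0, 0],
    [0, 0, 0]
  ],
  "angular": [
    [0, 0, 7],
    [0, 0, 14],
    [0, 0, 21],
    [0, 0, 28],
    [0, 0, 35],
    [0, 0, 42],
    [0, 0, 45]
  ]
}}

```text
time: 11.0
tool_pos: [0.4658, -0.2274, 0.0788]
tcp_rot: [0.003, 0.981, -0.191, 0.003]
contact_force: [-0.8, -2.3, 10.9]
opening: 0.0094
grip_force: 60.0
```

Run:
```python
from h import *
go([.4656,-.2256,.079],23.4-45)
print(status.get_state()['wrist_torque'].round(3))
```

```text
t 11.0 pos [ 0.4658 -0.2274  0.0788] yaw -22.07 F [-0.8 -2.3 10.9] grip 60.004815459251404 0.009411218501272403
shift [-0.0009 -0.0016 -0.0002] turn [ 0.23 -0.36 -0.48]
[-0.602  0.428  0.046]
```

{"op": "move_arm", "data": {
  "xyz": [
    [0, 0, 0],
    [0, 0, 0],
    [0, 0, 0],
    [0, 0, 0],
    [0, 0, 0],
    [0, 0, 0],
    [0, 0, 0]
  ],
  "angular": [
    [0, 0, 7],
    [0, 0, 14],
    [0, 0, 21],
    [0, 0, 28],
    [0, 0, 35],
    [0, 0, 42],
    [0, 0, 45]
  ]
}}

```text
time: 11.7
tool_pos: [0.4653, -0.2276, 0.0788]
tcp_rot: [0.002, 0.834, -0.552, 0.003]
contact_force: [-3.3, -3.5, 11.2]
opening: 0.0096
grip_force: 60.0
```

Run:
```python
from h import *
go([.4656,-.2256,.079],23.4-90)
print(status.get_state()['wrist_torque'].round(3))
```

```text
t 11.7 pos [ 0.4653 -0.2276  0.0788] yaw -67.06 F [-3.3 -3.5 11.2] grip 60.00610828399658 0.009572949971121009
shift [-0.0018 -0.0011 -0.0002] turn [-0.02 -0.41 -0.46]
[-0.707  0.846  0.103]
```

{"op": "move_arm", "data": {
  "xyz": [
    [0, 0, 0],
    [0, 0, 0],
    [0, 0, 0],
    [0, 0, 0]
  ],
  "angular": [
    [0, 0, 3],
    [0, 0, 6],
    [0, 0, 7],
    [0, 0, 7]
  ]
}}

```text
time: 12.1
tool_pos: [0.4649, -0.2278, 0.0788]
tcp_rot: [0.002, 0.799, -0.601, 0.003]
contact_force: [-4.2, -4.3, 12.3]
opening: 0.0094
grip_force: 60.0
```

Run:
```python
from h import *
go([.4656,-.2256,.079],23.4-97)
print(status.get_state()['wrist_torque'].round(3))
```

```text
t 12.1 pos [ 0.4649 -0.2278  0.0788] yaw -73.87 F [-4.2 -4.3 12.3] grip 60.00726521015167 0.009360281353144628
shift [-0.0019 -0.0012 -0.0002] turn [-0.02 -0.4  -0.27]
[-0.867  1.027  0.099]
```

{"op": "move_arm", "data": {
  "xyz": [
    [0, 0, 0],
    [0, 0, 0],
    [0, 0, 0],
    [0, 0, 0]
  ],
  "angular": [
    [0, 0, 2],
    [0, 0, 4],
    [0, 0, 5],
    [0, 0, 5]
  ]
}}

```text
time: 12.5
tool_pos: [0.4647, -0.2278, 0.0788]
tcp_rot: [0.002, 0.773, -0.634, 0.003]
contact_force: [-6.2, -4.4, 12.7]
opening: 0.0099
grip_force: 60.1
```

Run:
```python
from h import *
go([.4656,-.2256,.079],23.4-102)
print(status.get_state()['wrist_torque'].round(3))
c=cam('wrist'); save(c,'w5.png')
cv2.imwrite('pics/w5b.png',cv2.resize(cv2.imread('pics/w5.png')[130:330,140:360],None,fx=3,fy=3,interpolation=cv2.INTER_CUBIC))
```

```text
t 12.5 pos [ 0.4647 -0.2278  0.0788] yaw -78.76 F [-6.2 -4.4 12.7] grip 60.10533392429352 0.009852174019118481
shift [-0.002  -0.0013 -0.0002] turn [-0.   -0.4  -0.16]
[-0.8    1.14   0.689]
```

View pics/w5b.png

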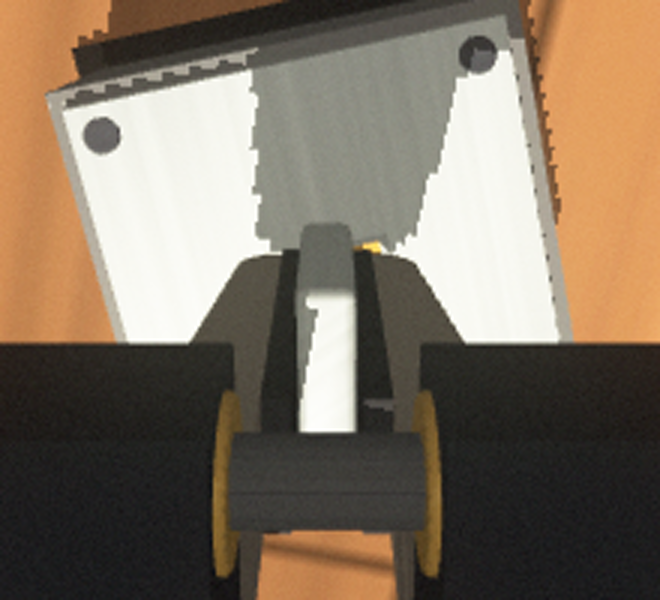

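The moment jumped from 0.10 to 0.69 Nm, so the plug is on its stop. The picture shows the head still flush between the pads at (330,340), well down and turned. I'll ease it slightly and check that it holds.

{"op": "move_arm", "data": {
  "xyz": [
    [0, 0, 0],
    [0, 0, 0],
    [0, 0, 0],
    [0, 0, 0],
    [0, 0, 0]
  ],
  "angular": [
    [0, 0, -0.5],
    [0, 0, -0.5],
    [0, 0, -0.5],
    [0, 0, -0.5],
    [0, 0, -0.5]
  ]
}}

```text
time: 13.05
tool_pos: [0.4647, -0.2278, 0.0788]
tcp_rot: [0.002, 0.776, -0.631, 0.003]
contact_force: [-5.8, -4.2, 13.3]
opening: 0.0095
grip_force: 60.1
```

Run:
```python
from h import *
go([.4656,-.2256,.079],23.4-102)
print(status.get_state()['wrist_torque'].round(3))
```

```text
t 13.05 pos [ 0.4647 -0.2278  0.0788] yaw -78.26 F [-5.8 -4.2 13.3] grip 60.068156719207764 0.009538865106529076
shift [-0.002  -0.0013 -0.0002] turn [-0.   -0.4   0.34]
[-0.796  1.192  0.565]
```

Still on the stop at 0.57 Nm, seated with 13 N and gripped at 60 N. Handing in.

```bash
python3 -c "
from h import *
print(workorder.hand_in())"
```

```text
the job is handed in; nothing more can be done
None
```

The job is handed in: the middle-sized flat-headed key is fully home in the switch, turned clockwise to its stop and still held there by the gripper, after about 13 s; the hand-in returned no verdict, and I took no final picture of the rack or the other things on the table.

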